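# Wedge the splash shield shut

## Robot

A 6-joint arm with a two-finger parallel gripper is mounted at the origin on a cart in front of the work surface, level with it; the furniture and walls round the work are solid. World frame = base frame: x ahead of the robot, y to its left, z up, the work surface at z = 0. Lengths are in m, angles in rad, forces in N, time in s.
With the tool pointing down it reaches from about 0.3 to 0.775 m from the base axis. Payload 14.6 kg.
Tool frame: the origin (TCP) lies at the centre of the arm's flange, where the gripper is bolted on; the fingertips stand 173 mm ahead of it and the grasp point (between the pads) lies 155 mm ahead of it; z points along the fingers, y is the direction in which the jaws open and shut (so a half turn about z gives the same grasp; the last joint's range is limited). The gripper opens to 85 mm and grips with 20 to 120 N. Pads are 22 mm wide; open, the fingers measure 114 mm over their backs; the gripper's body (76 mm by 85 mm) begins 54 mm behind the grasp point. The pads swing forward as they close: fully open they stand 13 mm farther back than shut.
Start: joints at [1.232, 0.3, 1.521, -0, 1.321, -0.067], TCP at [0.148, 0.53, 0.405] pointing down, gripper open.
Joint ranges: [-3.03, 3.03], [-0.79, 2.21], [0.23, 2.52], [-1.04, 4.18], [0, 3.07], [-2.55, 2.55]. Speed limits (rad/s): [2.22, 2.22, 2.57, 3.14, 3.14, 3.14].

## Interface

Orientations are given as a rotation vector (axis times angle).
In Python, from station import telemetry, capture, env gives the robot as it stands.
- The arm moves only by the tool apply_moves, never from a script. Its argument "steps" is text: rows parted by semicolons, each of 6 numbers parted by spaces: the shift along the tool's x, y, z in mm, then the turn, a rotation vector about the tool's x, y, z in rad. In form: dx dy dz rx ry rz; .... A call has 1 to 5 rows; each row is the pose to reach, as a shift and turn from the pose measured when the call began, along the tool's axes at that moment; what a row does not reach only later rows make up. A row lasts 1/10 s, in which the tool goes at most 50 mm and 8.59 degrees, less where a joint would pass 70% of its speed; a pose out of reach is approached as far as the arm can. A call with a gripper value outside its range is refused whole. "claw" is the closure, from 0 (fully open) to 1 (shut), set as the call begins (left out, the last holds). The fingers move at their own pace and stop on an object; "newtons" is the grip in N (left out, the last holds). Time passes only in rows, so rows that repeat a pose let the fingers close. It gives the time, the measured TCP pose, the force and the opening at its end, in the units of the state.
- telemetry.state(): the state, without advancing time (a new reading comes with each control period).
- capture(name): name is "scene" or "top"; returns a dict with "pixels" (384x512x3 uint8, red, green, blue), "fx", "fy", "cx", "cy" (pixels), "xyz" and "attitude" of the camera in the world. Camera axes: x right, y down, z forward; pixel columns grow to the right and rows downward; lengths in m; the calibration is good to about 2 mm. A picture is of the moment at which its call begins. There is no depth.
- env.job_done(): hands the job in, once; it reports no verdict.
The state is a dict: "clock": time; "joint_pos": joint angles; "dq": joint speeds; "joint_torque": joint torques, N m; "tcp_pos": TCP position; "tcp_rot": TCP orientation; "wrist_force": force on the tool from outside, world axes, zero at the start; "ft_torque": the same for the moment, N m; "gripper_width": finger opening in m.
Only numpy, scipy, OpenCV 4.12 (cv2) and the standard library are available. Lean on these libraries where they do the work, as an engineer would, in place of code of your own. Each camera call takes 0.05 s, during which the arm holds its last target.

## Task

Swing the small orange splash shield shut against the stops of its frame, then pick up the yellow wedge by its grip and push it, flat on the counter and nose first, from the robot's side under the shield's sprung black edge strip until it jams the shield, and let go. Ease it in by feel: stop pushing when it resists with about 11 newtons, because a loose wedge does not hold and more than 17 newtons on the shield or its strip at any time damages it. Do not disturb the glass beaker that stands behind the shield.

Things in the scene. Friction and masses are not known exactly. Their poses are not given: they have to be found in the camera images.
- gate (a point): Mid-frame point on the counter, exactly below the strip of the shut shield. x: square through the shut shield, away from the robot; y: along it to the free end; z up. Fixed frame: posts at y = +-0.100, x = 0.012 (feet 36 mm wide in y, 6 mm high, x = -0.023 to 0.047), crossbar 12 mm thick at x = 0.012, its top at z = 0.149. Counter free between the feet. Hinge axis vertical at x = 0, y = -0.100.
- shield (a joint): Opening angle of the shield (rad): 0 shut against the stops at its free end, at most 1.2; opening swings the free end towards the robot (-x of the gate). It swings easily (hinge friction 0.05 N m) and stays where it is left.
- screen: The shield: orange sheet, aluminium rim 10 mm thick, 13 to 183 mm from the hinge axis, 27 to 130 mm above the counter. Origin on the hinge axis at counter height, y to the free end, x out of the back. Below hangs a black rubber strip, 9 mm thick, round lower edge, 15 to 180 mm from the hinge; its lower edge is set at an unknown 6 to 14 mm above the counter and rides up on a spring, 10 N per mm.
- wedge_grip (a point): Centre of the grip of the yellow wedge, 34 mm above the wedge's underside: upright block 30 mm long (x), 24 mm wide (y), its top 50 mm above the underside. x axis points level to the nose, whose edge is 130 mm ahead of this point.
- wedge: Yellow wedge, loose, 0.08 to 0.17 kg, 150 mm long, 36 mm wide; origin mid underside, x to the nose. Ramp 3 mm thick at the nose, rising 1 in 5 to 20 mm at 85 mm from the nose; then a 5 mm plate carrying the grip. Friction on counter and strip 0.28 to 0.42: the level push that drives it is 0.8 to 1.7 times the load left on the strip after letting go; it stays jammed.
- wedge_nose (a point): Middle of the wedge's nose edge, at its underside, 75 mm ahead of the wedge's origin.
- beaker: Small glass beaker, 44 mm across, 54 mm high, loose, about 100 mm behind the shield; origin at the centre of its base. Leave it alone.

How it is judged:
On the way:
1. the shield is shut against its stops (within 0.04 rad) (value of joint shield below 0.04 rad), for 0.2 s.
At the end, for the whole second after the job is handed in: The shield is shut (within 0.03 rad of its stops), the wedge lies flat (within 0.1 rad) and still, let go, with its nose at least 10 mm through to the back of the strip, pressing on the strip with more than 5 N; the beaker is where it stood (within 15 mm) (value of joint shield below 0.03 rad and contact force between wedge and screen above 5 N and x of wedge_nose in the frame of gate above 0.01 m and angle between wedge's own z axis and vertical below 0.1 rad and linear speed of wedge below 0.01 m/s and distance of beaker from where it was at the start of the episode below 0.015 m); the robot touches nothing.
It fails at once if more than 17 N on the shield or its edge strip, from the wedge, the robot or anything else (contact force between screen and anything else above 17 N).
It fails at once if the beaker is moved by more than 15 mm (distance of beaker from where it was at the start of the episode above 0.015 m).
It also fails if it takes over 72 s, if anything falls off the work surface, if the arm or the gripper's body presses on something with over 40 N, if the wrist force passes 120 N, or if a joint passes its speed limit or range.

## Working session

There is one attempt and no reset: what is moved stays moved. The work goes in short steps, Python scripts to look and compute and a tool call to move; the robot and the scene stay as the last step left them, time stands still between calls to the robot, and variables do not carry over. Pictures are saved under pics/ and viewed, and the job is handed in when it is done.

Besides the shell and the picture viewer there is one more tool, called after "Call:" as name(argument=value, ...), one argument or row to a line, values as JSON. apply_moves: Moves the arm, as the interface text tells. Its arguments: {"type":"object","properties":{"steps":{"type":"string"},"claw":{"type":"number"},"newtons":{"type":"number"}},"required":["steps"]}

```bash
mkdir -p pics; ls; cat > h.py <<'E'
import numpy as np,cv2
from station import telemetry,capture,env
def snap(n,f):
    c=capture(n); cv2.imwrite('pics/'+f+'.png',c['pixels'][:,:,::-1]); 
    np.savez('pics/'+f+'.npz',**{k:np.array(v) for k,v in c.items()}); return c
E
python3 - <<'E'
from h import *
for n in('scene','top'):
    c=snap(n,n+'0'); print({k:v for k,v in c.items() if k!='pixels'})
print(telemetry.state())
E
```

```text
pics
{'fx': 430.99274584448546, 'fy': 430.99274584448546, 'cx': 254.08130025304047, 'cy': 178.70727860600874, 'xyz': array([0.82435198, 0.67823576, 0.90009695]), 'attitude': array([-0.62048657, -2.79959151,  0.90515773])}
{'fx': 472.9272032649264, 'fy': 472.9272032649264, 'cx': 256.3681085168493, 'cy': 188.26346411274628, 'xyz': array([0.41918073, 0.12069075, 1.08677051]), 'attitude': array([-2.12721238,  2.16699961, -0.12974219])}
{'clock': 0.1, 'joint_pos': array([ 1.23237864e+00,  3.00415674e-01,  1.52152936e+00, -1.94365245e-05,
        1.32070476e+00, -6.66266842e-02]), 'dq': array([-1.33129266e-03,  6.91809091e-04, -1.61894335e-03, -3.76298467e-04,
        5.36796537e-05,  5.25877014e-04]), 'joint_torque': array([ 9.18687692e-04, -5.44368303e+01, -3.62379241e+01, -1.25321731e-04,
        2.99316693e-03, -9.15525789e-06]), 'tcp_pos': array([0.14765912, 0.5297753 , 0.4041735 ]), 'tcp_rot': array([-4.25581604e-01, -3.11243666e+00,  1.63246514e-03]), 'wrist_force': array([ 0.4241921 , -0.00829124, -0.77504292]), 'ft_torque': array([ 0.01080807,  0.05667695, -0.00645348]), 'gripper_width': 0.08538484283749755}
```

View pics/scene0.png

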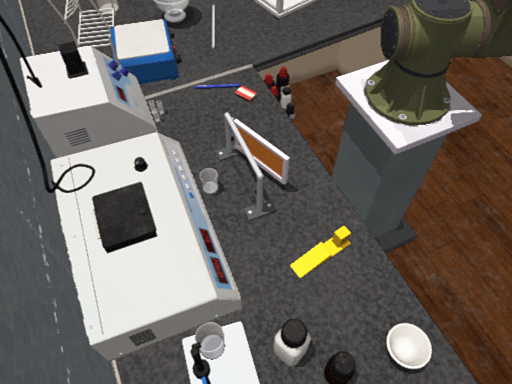

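View pics/top0.png

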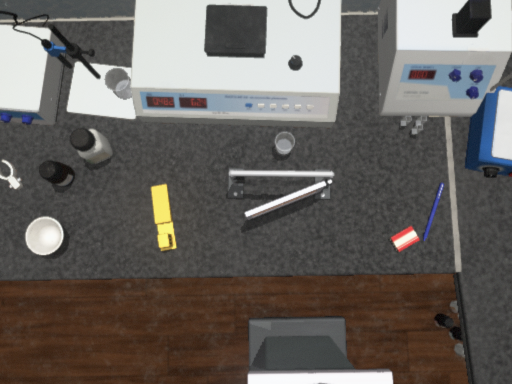

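The scene view shows the shield ajar with its free end towards the robot, and the wedge lying free. In the top view the frame is at about (228–332, 173–195), the beaker at (284,143) and the wedge at (163,217), nose up.

```bash
python3 - <<'E'
import cv2
a=cv2.imread('pics/top0.png')
cv2.imwrite('pics/c1.png',cv2.resize(a[120:230,210:350],None,fx=5.7,fy=5.4,interpolation=cv2.INTER_CUBIC)[:600])
cv2.imwrite('pics/c1.png',cv2.resize(a[125:225,215:345],None,fx=6,fy=6,interpolation=cv2.INTER_CUBIC))
cv2.imwrite('pics/c2.png',cv2.resize(a[175:260,130:200],None,fx=7,fy=7,interpolation=cv2.INTER_CUBIC))
b=cv2.imread('pics/scene0.png')
cv2.imwrite('pics/c3.png',cv2.resize(b[105:225,190:310],None,fx=5,fy=5,interpolation=cv2.INTER_CUBIC))
cv2.imwrite('pics/c4.png',cv2.resize(b[220:285,280:360],None,fx=8,fy=8,interpolation=cv2.INTER_CUBIC))
E
```

```text
(no output)
```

View pics/c1.png

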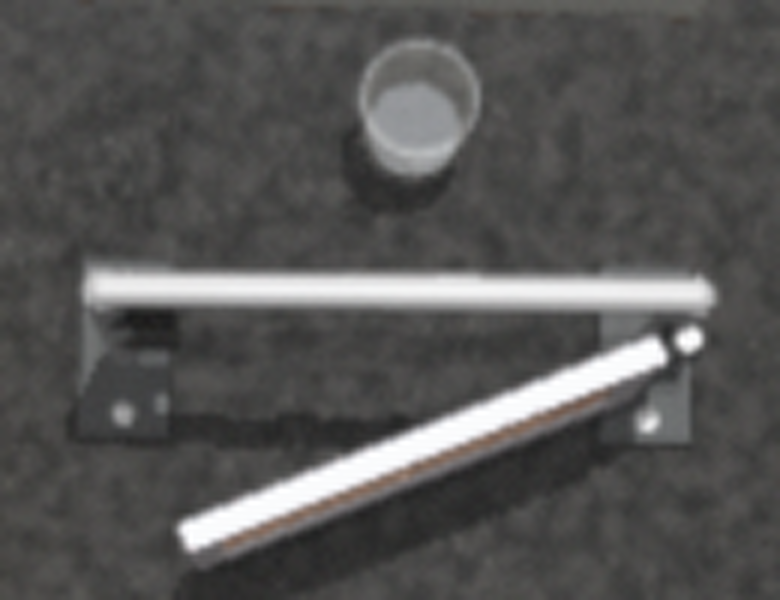

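View pics/c2.png

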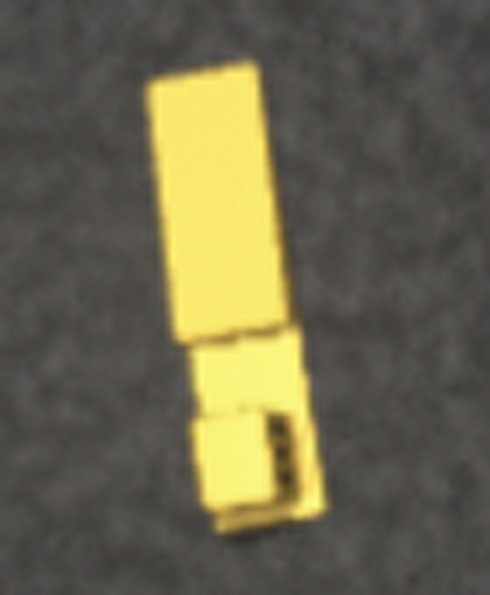

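View pics/c3.png

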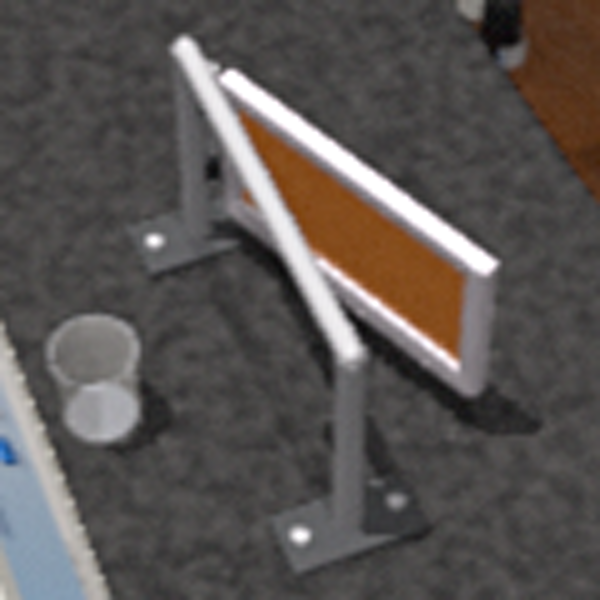

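View pics/c4.png

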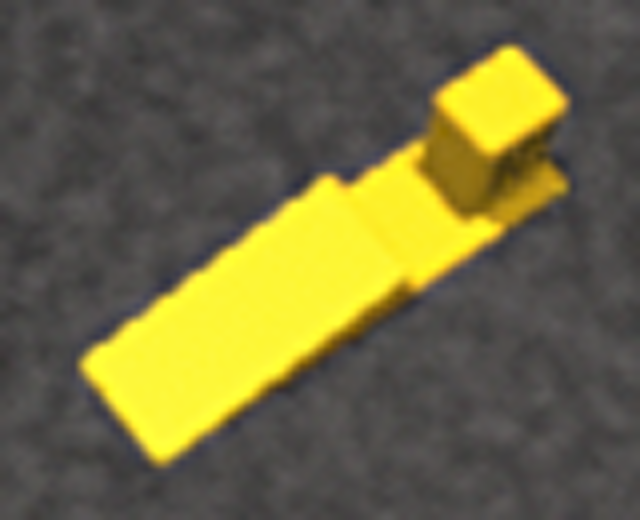

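```bash
cat > fit.py <<'E'
from h import *
from scipy.optimize import least_squares
from scipy.spatial.transform import Rotation as R
C={n:np.load(f'pics/{n}0.npz') for n in('top','scene')}
def proj(n,P,C=C):
    c=C[n]; q=(np.atleast_2d(P)-c['xyz'])@R.from_rotvec(c['attitude']).as_matrix()
    return np.c_[c['fx']*q[:,0]/q[:,2]+c['cx'],c['fy']*q[:,1]/q[:,2]+c['cy']]
def unc(uv,s,o): return (np.array(uv,float)+.5)/s-.5+np.array(o)
def world(p,P):
    P=np.atleast_2d(np.array(P,float)); c,s=np.cos(p[2]),np.sin(p[2])
    return np.c_[p[0]+c*P[:,0]-s*P[:,1],p[1]+s*P[:,0]+c*P[:,1],P[:,2]]
def back(n,uv,z,C=C):
    c=C[n]; d=R.from_rotvec(c['attitude']).as_matrix()@np.array([(uv[0]-c['cx'])/c['fx'],(uv[1]-c['cy'])/c['fy'],1]); return c['xyz']+d*(z-c['xyz'][2])/d[2]
def fit(obs,p0,C=C):
    f=lambda p:np.concatenate([(proj(n,world(p,P),C)-uv).ravel() for n,P,uv in obs])
    r=least_squares(f,p0,loss='soft_l1'); return r.x,f(r.x).reshape(-1,2)
E
python3 - <<'E'
from fit import *
t=lambda L:unc(L,6,(215,125)); s=lambda L:unc(L,5,(190,105))
F=.006
obs=[('top',[(-.023,.118,F),(-.023,.082,F),(-.023,-.082,F),(-.023,-.118,F)],t([(75,437),(170,437),(602,441),(690,443)])),
('scene',[(.047,.082,F),(.047,.118,F),(-.023,.118,F),(.047,-.118,F),(.047,-.082,F)],s([(275,522),(300,573),(430,525),(130,232),(153,272)]))]
g,r=fit(obs,[.45,.1,0]); print('gate',g.round(4));print(r.round(1).tolist())
for o in obs: print(fit([o],g)[0].round(4))
print('bar pred',proj('top',world(g,[(.012,.103,.149),(.012,-.103,.149)])),t([(87,288),(713,293)]))
# shield angle
a=back('top',t([(190,540)])[0],.13); b=back('top',t([(662,352)])[0],.13)
for q in(a,b):
    c_,s_=np.cos(g[2]),np.sin(g[2]);d=q[:2]-g[:2]; l=np.array([c_*d[0]+s_*d[1],-s_*d[0]+c_*d[1]])-[0,-.1]; print('rim',q,l,np.hypot(*l),np.arctan2(-l[0],l[1]))
t=lambda L:unc(L,7,(130,175)); s=lambda L:unc(L,8,(280,220))
obs=[('top',[(.075,.018,.003),(.075,-.018,.003),(-.01,.018,.02),(-.01,-.018,.02),(-.075,-.018,.005),(-.04,.012,.05),(-.04,-.012,.05),(-.07,.012,.05)],t([(148,80),(257,62),(178,342),(298,325),(327,512),(192,420),(265,408),(203,510)])),
('scene',[(.075,-.018,.003),(.075,.018,.003),(-.04,-.012,.05),(-.04,.012,.05),(-.07,-.012,.05),(-.07,.012,.05)],s([(80,365),(162,465),(433,100),(492,155),(512,45),(568,100)]))]
w,r=fit(obs,[.4,.3,0]);print('wedge',w.round(4));print(r.round(1).tolist())
for o in obs: print(fit([o],w)[0].round(4))
print('grip',world(w,[-.055,0,.034]),'beaker',back('top',unc([(412,140)],6,(215,125))[0],.0),back('scene',unc([(102,412)],5,(190,105))[0],.0))
E
```

```text
gate [ 0.562   0.0817 -0.0246]
[[-0.0, 0.7], [-0.2, 0.8], [-0.8, 0.5], [0.2, 0.3], [-1.1, -0.9], [-0.3, 0.6], [0.1, 0.3], [-1.0, -0.9], [-0.8, 0.7]]
[ 0.5633  0.0811 -0.0288]
[ 0.5604  0.0823 -0.0288]
bar pred [[229.45682193 172.931177  ]
 [332.11975541 173.41720413]] [[229.08333333 172.58333333]
 [333.41666667 173.41666667]]
rim [0.49353671 0.15248422 0.13      ] [-0.07020857  0.1690645 ] 0.18306295835045686 0.39360628314016466
rim [ 0.55454682 -0.00898521  0.13      ] [-0.0052388   0.00914721] 0.010541177870862234 0.5201200744461029
wedge [0.5011 0.3469 0.1666]
[[0.2, 0.8], [-0.1, 0.5], [-0.1, -1.0], [-1.6, -1.5], [0.1, 0.3], [-0.4, -0.0], [-0.0, -0.4], [0.2, 0.7], [0.0, -0.1], [-0.3, -0.1], [-0.1, -0.9], [-0.4, 0.1], [0.1, -0.6], [0.3, 0.2]]
[0.5011 0.3465 0.1637]
[0.5012 0.3474 0.1688]
grip [[0.44689925 0.33775583 0.034     ]] beaker [0.65845099 0.06776236 0.        ] [0.660818   0.06565295 0.        ]
```

```bash
cat > plan.py <<'E'
import sys
from fit import *
# usage: plan x y z yaw(of wedge/gate x-axis; tool y along its y)
def plan(x,y,z,yaw):
    s=telemetry.state(); M=R.from_rotvec(s['tcp_rot'])
    T=R.from_matrix(np.array([[-np.cos(yaw),-np.sin(yaw),0],[-np.sin(yaw),np.cos(yaw),0],[0,0,-1.]]).T.T)
    T=R.from_matrix(np.column_stack([(-np.cos(yaw),-np.sin(yaw),0),(-np.sin(yaw),np.cos(yaw),0),(0,0,-1.)]))
    d=M.inv().apply(np.array([x,y,z])-s['tcp_pos'])*1000; r=(M.inv()*T).as_rotvec()
    print('t',s['clock'],'tcp',s['tcp_pos'].round(4),'F',s['wrist_force'].round(2),'w',round(s['gripper_width'],4),'q',s['joint_pos'].round(2)); print('delta',d.round(1),r.round(4),'n',np.linalg.norm(d).round(0))
G=np.array([.562,.0817,-.0266])
def gp(x,y,z): return world(G,[x,y,z])[0]
if __name__=='__main__':
    a=list(map(float,sys.argv[2:]))
    if sys.argv[1]=='g': plan(*gp(*a[:3]),G[2]+(a[3] if len(a)>3 else 0))
    else: plan(*a)
E
python3 plan.py g -.12 .05 .255
```

```text
t 0.1 tcp [0.1477 0.5298 0.4042] F [ 0.42 -0.01 -0.78] w 0.0854 q [ 1.23  0.3   1.52 -0.    1.32 -0.07]
delta [-390.9 -300.9  149.5] [-1.000e-03 -2.000e-04 -2.452e-01] n 515.0
```

Call:
apply_moves(
  steps="-35 -27 0 0 0 -0.05; -70 -54 0 0 0 -0.1; -105 -81 0 0 0 -0.15; -140 -108 0 0 0 -0.2; -175 -135 0 0 0 -0.245",
  claw=1,
  newtons=30,
)

```text
clock: 0.6
tcp_pos: [0.2806, 0.3512, 0.4042]
tcp_rot: [-0.038, -3.141, 0.002]
wrist_force: [1.1, 0.4, -0.2]
gripper_width: 0.0125
```

```bash
python3 plan.py g -.12 .05 .255
```

```text
t 0.6 tcp [0.2806 0.3512 0.4042] F [ 1.11  0.38 -0.16] w 0.0125 q [ 0.82  0.07  1.79 -0.    1.28 -0.73]
delta [-168.1 -212.1  149.3] [-0.0012 -0.0004  0.0022] n 309.0
```

Call:
apply_moves(
  steps="-25 -38 10 0 0 0; -55 -76 20 0 0 0; -85 -114 30 0 0 0; -110 -150 40 0 0 0; -130 -180 60 0 0 0",
)

```text
clock: 1.1
tcp_pos: [0.4072, 0.166, 0.3446]
tcp_rot: [0.04, 3.14, -0.001]
wrist_force: [1.1, 0.7, -0.4]
gripper_width: 0.0001
```

```bash
python3 plan.py g -.12 .05 .255
```

```text
t 1.1 tcp [0.4072 0.166  0.3446] F [ 1.13  0.72 -0.42] w 0.0001 q [ 0.3   0.12  1.89 -0.    1.13 -1.24]
delta [-36.9 -30.1  89.7] [-0.0006  0.0014  0.0012] n 102.0
```

Call:
apply_moves(
  steps="-12 -10 30 0 0 0; -24 -20 60 0 0 0; -37 -30 90 0 0 0; -37 -30 90 0 0 0; -37 -30 90 0 0 0",
)

```text
clock: 1.6
tcp_pos: [0.4434, 0.1351, 0.2549]
tcp_rot: [0.041, 3.141, -0.001]
wrist_force: [0.1, -0.2, 0.6]
gripper_width: 0.0002
```

```bash
python3 plan.py g -.016 .05 .255;  python3 - <<'E'
from h import *
import cv2
snap('scene','scene1');snap('top','top1')
a=cv2.imread('pics/top1.png')[100:260,180:380];b=cv2.imread('pics/scene1.png')[90:250,180:340]
cv2.imwrite('pics/d1.png',np.hstack([cv2.resize(x,(400,400 if 0 else int(400*x.shape[0]/x.shape[1])))[:320] for x in(a,b)]))
E
```

```text
t 1.6 tcp [0.4434 0.1351 0.2549] F [ 0.1  -0.17  0.6 ] w 0.0002 q [ 0.22  0.3   1.9  -0.    0.93 -1.33]
delta [-1.04e+02 -3.00e-01 -1.00e-01] [-0.0009  0.0002  0.0007] n 104.0
```

View pics/d1.png

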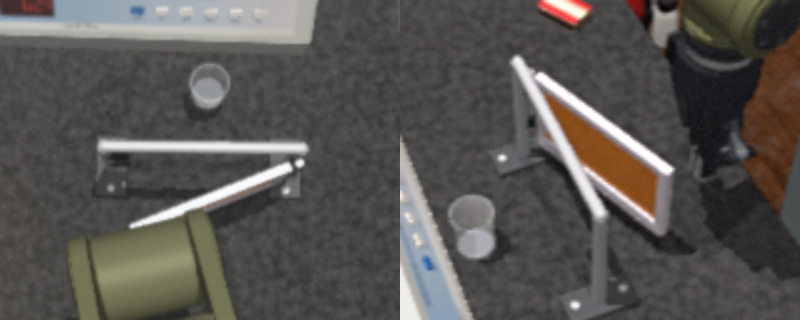

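Call:
apply_moves(
  steps="-8 0 0 0 0 0; -16 0 0 0 0 0; -24 0 0 0 0 0; -28 0 0 0 0 0; -31 0 0 0 0 0",
)

```text
clock: 2.2
tcp_pos: [0.4748, 0.1347, 0.2561]
tcp_rot: [0.039, 3.138, -0.0]
wrist_force: [0.0, 0.3, 0.3]
gripper_width: -0.0001
```

Call:
apply_moves(
  steps="-3 0 0 0 0 0; -6 0 0 0 0 0; -9 0 0 0 0 0; -12 0 0 0 0 0; -15 0 0 0 0 0",
)

```text
clock: 2.7
tcp_pos: [0.49, 0.1349, 0.2566]
tcp_rot: [0.039, 3.138, 0.002]
wrist_force: [-3.5, 10.7, 6.6]
gripper_width: -0.0001
```

Call:
apply_moves(
  steps="-3 0 0 0 0 0; -6 0 0 0 0 0; -9 0 0 0 0 0; -12 0 0 0 0 0; -15 0 0 0 0 0",
)

```text
clock: 3.2
tcp_pos: [0.5057, 0.1348, 0.2579]
tcp_rot: [0.039, 3.135, 0.003]
wrist_force: [-0.3, 2.8, 9.7]
gripper_width: -0.0004
```

Call:
apply_moves(
  steps="-3 0 0 0 0 0; -6 0 0 0 0 0; -9 0 0 0 0 0; -12 0 0 0 0 0; -15 0 0 0 0 0",
)

```text
clock: 3.7
tcp_pos: [0.521, 0.1344, 0.2581]
tcp_rot: [0.039, 3.135, 0.003]
wrist_force: [0.3, 1.2, 4.1]
gripper_width: -0.0
```

```bash
python3 plan.py g -.016 .05 .255;  python3 - <<'E'
from h import *
import cv2
snap('scene','scene2');snap('top','top2')
a=cv2.imread('pics/top2.png')[100:260,180:380];b=cv2.imread('pics/scene2.png')[90:250,180:340]
cv2.imwrite('pics/d2.png',np.hstack([cv2.resize(x,(400,400 if 0 else int(400*x.shape[0]/x.shape[1])))[:320] for x in(a,b)]))
E
```

```text
t 3.7 tcp [0.521  0.1344 0.2581] F [0.31 1.18 4.14] w -0.0 q [ 0.18  0.44  1.7   0.    1.   -1.36]
delta [-26.4  -1.7   3.3] [0.0022 0.0067 0.0019] n 27.0
```

View pics/d2.png

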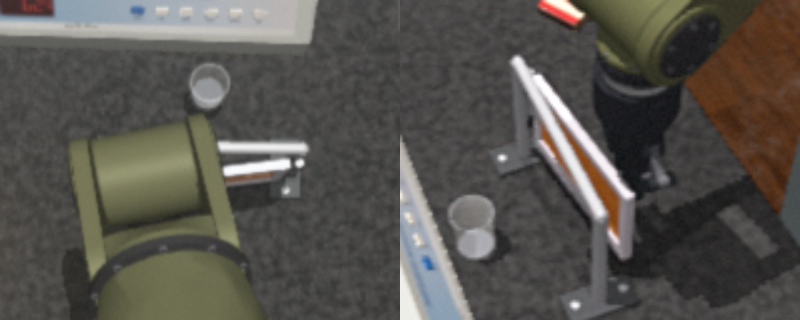

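The readings were higher than expected (13 N resultant). I'm backing off a little to see what the contact was.

Call:
apply_moves(
  steps="3 0 0 0 0 0; 6 0 0 0 0 0",
)

```text
clock: 4.0
tcp_pos: [0.5146, 0.1344, 0.2576]
tcp_rot: [0.039, 3.135, 0.003]
wrist_force: [0.1, 0.7, 0.0]
gripper_width: 0.0002
```

```bash
python3 plan.py g -.045 .05 .255;  python3 - <<'E'
from h import *
import cv2
snap('scene','scene3');snap('top','top3')
b=cv2.imread('pics/scene3.png')[100:220,200:320]
cv2.imwrite('pics/d3.png',cv2.resize(b,None,fx=5,fy=5,interpolation=2))
print(telemetry.state()['ft_torque'])
E
```

```text
t 4.0 tcp [0.5146 0.1344 0.2576] F [0.09 0.67 0.03] w 0.0002 q [ 0.19  0.43  1.72  0.    0.99 -1.36]
delta [-3.8 -1.4  2.6] [0.0017 0.0059 0.0017] n 5.0
[-0.00886515  0.02601597  0.02678406]
```

View pics/d3.png

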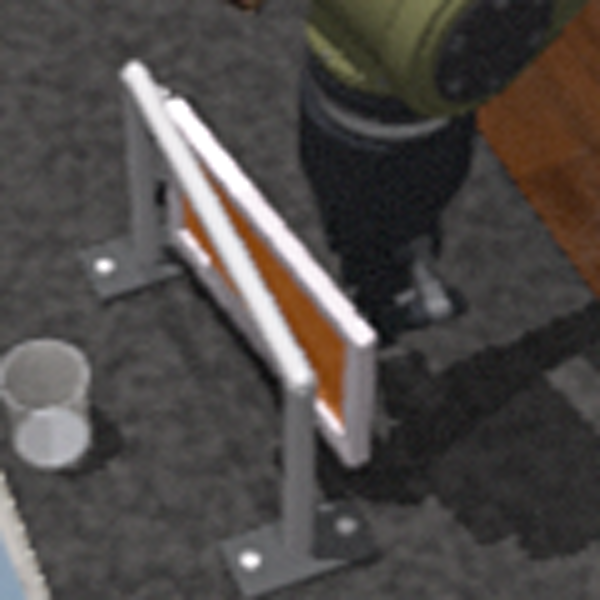

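Call:
apply_moves(
  steps="4 -1 0 0 0 0; 9 -1 0 0 0.005 0; 9 -1 -15 0 0.006 0; 9 -1 -32 0 0.006 0; 9 -1 -32 0 0.006 0",
)

```text
clock: 4.6
tcp_pos: [0.5052, 0.1337, 0.2913]
tcp_rot: [0.039, 3.139, 0.004]
wrist_force: [0.8, -0.0, -0.8]
gripper_width: 0.0004
```

```bash
python3 plan.py g -.045 .05 .288;python3 plan.py g -.016 .05 .288
```

```text
t 4.6 tcp [0.5052 0.1337 0.2913] F [ 0.85 -0.02 -0.78] w 0.0004 q [ 0.19  0.36  1.72  0.    1.06 -1.36]
delta [-13.1  -0.5   3.3] [0.0024 0.0024 0.002 ] n 14.0
t 4.6 tcp [0.5052 0.1337 0.2913] F [ 0.85 -0.02 -0.78] w 0.0004 q [ 0.19  0.36  1.72  0.    1.06 -1.36]
delta [-42.1  -0.6   3.4] [0.0024 0.0024 0.002 ] n 42.0
```

Call:
apply_moves(
  steps="-4 0 1 0 0 0; -8 0 3 0 0.002 0; -10 0 3 0 0.002 0; -12 0 3 0 0.002 0; -14 0 3 0 0.002 0",
)

```text
clock: 5.1
tcp_pos: [0.5194, 0.1334, 0.2879]
tcp_rot: [-0.038, -3.141, -0.004]
wrist_force: [-0.4, -0.5, 0.4]
gripper_width: 0.0001
```

Call:
apply_moves(
  steps="-1.5 0 0 0 0 0; -3 0 0 0 0 0; -4.5 0 0 0 0 0",
)

```text
clock: 5.4
tcp_pos: [0.524, 0.1333, 0.2878]
tcp_rot: [-0.039, -3.141, -0.004]
wrist_force: [-0.6, -1.4, 0.5]
gripper_width: -0.0002
```

Call:
apply_moves(
  steps="-1.5 0 0 0 0 0; -3 0 0 0 0 0; -4.5 0 0 0 0 0; -6 0 0 0 0 0",
)

```text
clock: 5.8
tcp_pos: [0.5301, 0.1331, 0.2879]
tcp_rot: [-0.039, -3.141, -0.004]
wrist_force: [-0.8, 0.2, 0.6]
gripper_width: 0.0002
```

```bash
cat > look.py <<'E'
import sys
from h import *
f=sys.argv[1]
snap('scene','scene'+f);snap('top','top'+f)
a=cv2.imread(f'pics/top{f}.png')[120:240,200:350];b=cv2.imread(f'pics/scene{f}.png')[100:220,190:310]
cv2.imwrite(f'pics/d{f}.png',np.hstack([cv2.resize(x,(400,320 if x.shape[1]==150 else 400))[:320] for x in(a,b)]))
E
python3 plan.py g -.016 .05 .288;python3 look.py 4
```

```text
t 5.8 tcp [0.5301 0.1331 0.2879] F [-0.77  0.19  0.58] w 0.0002 q [ 0.18  0.42  1.65  0.    1.07 -1.37]
delta [-17.3  -0.6  -0.2] [ 0.0023 -0.0005  0.002 ] n 17.0
```

View pics/d4.png

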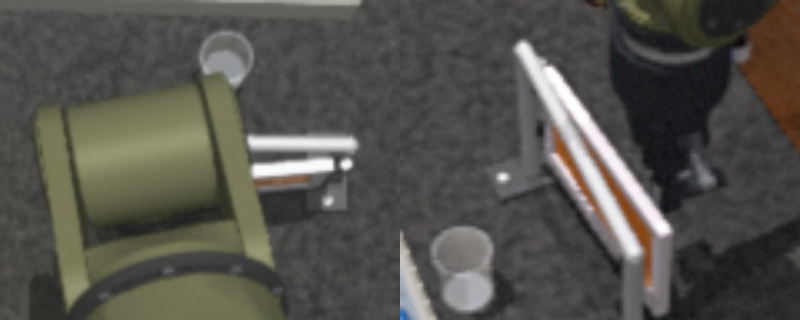

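Call:
apply_moves(
  steps="-1.5 0 0 0 0 0; -3 0 0 0 0 0; -4.5 0 0 0 0 0; -6 0 0 0 0 0",
)

```text
clock: 6.3
tcp_pos: [0.5363, 0.133, 0.2878]
tcp_rot: [-0.039, -3.141, -0.004]
wrist_force: [-1.0, 1.0, 0.8]
gripper_width: -0.0002
```

Call:
apply_moves(
  steps="-1 0 0 0 0 0; -2 0 0 0 0 0; -3 0 0 0 0 0",
)

```text
clock: 6.6
tcp_pos: [0.5394, 0.1329, 0.2879]
tcp_rot: [-0.039, -3.141, -0.004]
wrist_force: [-0.5, 0.6, 0.5]
gripper_width: -0.0005
```

```bash
python3 plan.py g -.016 .05 .288;python3 look.py 5
```

```text
t 6.6 tcp [0.5394 0.1329 0.2879] F [-0.47  0.6   0.49] w -0.0005 q [ 0.18  0.43  1.63  0.    1.08 -1.37]
delta [-8.  -0.6 -0.1] [ 0.0023 -0.0003  0.002 ] n 8.0
```

View pics/d5.png

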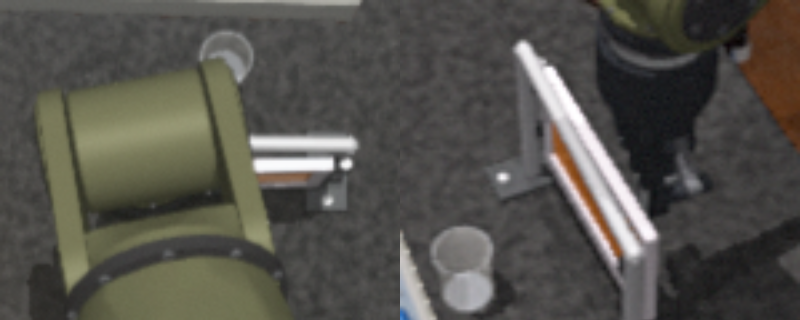

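Call:
apply_moves(
  steps="-0.7 0 0 0 0 0; -1.4 0 0 0 0 0; -2.1 0 0 0 0 0",
)

```text
clock: 7.0
tcp_pos: [0.5415, 0.1328, 0.2878]
tcp_rot: [-0.039, -3.141, -0.004]
wrist_force: [-1.2, 0.8, -0.3]
gripper_width: -0.0003
```

Call:
apply_moves(
  steps="-0.6 0 0 0 0 0; -1.2 0 0 0 0 0",
)

```text
clock: 7.2
tcp_pos: [0.5428, 0.1328, 0.2878]
tcp_rot: [-0.039, -3.141, -0.004]
wrist_force: [-0.0, 0.2, -0.2]
gripper_width: 0.0003
```

Call:
apply_moves(
  steps="-0.5 0 0 0 0 0; -1 0 0 0 0 0",
)

```text
clock: 7.4
tcp_pos: [0.5438, 0.1328, 0.2879]
tcp_rot: [-0.039, -3.141, -0.004]
wrist_force: [-0.3, -0.1, 0.2]
gripper_width: 0.0003
```

```bash
python3 plan.py g -.016 .05 .288;python3 look.py 6
```

```text
t 7.4 tcp [0.5438 0.1328 0.2879] F [-0.33 -0.08  0.21] w 0.0003 q [ 0.17  0.44  1.61  0.    1.08 -1.37]
delta [-3.5 -0.6 -0.1] [ 0.0023 -0.0002  0.0019] n 4.0
```

View pics/d6.png

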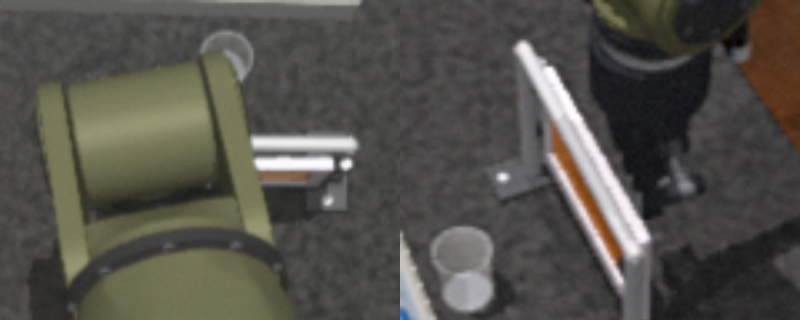

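Call:
apply_moves(
  steps="-0.5 0 0 0 0 0; -1 0 0 0 0 0",
)

```text
clock: 7.7
tcp_pos: [0.5448, 0.1327, 0.2878]
tcp_rot: [-0.039, -3.141, -0.004]
wrist_force: [-0.5, 0.6, -0.1]
gripper_width: 0.0
```

Call:
apply_moves(
  steps="-0.4 0 0 0 0 0; -0.8 0 0 0 0 0",
)

```text
clock: 7.9
tcp_pos: [0.5457, 0.1327, 0.2878]
tcp_rot: [-0.039, -3.141, -0.004]
wrist_force: [-0.1, 0.3, -0.1]
gripper_width: -0.0001
```

Call:
apply_moves(
  steps="-0.4 0 0 0 0 0",
)

```text
clock: 8.0
tcp_pos: [0.5461, 0.1327, 0.2878]
tcp_rot: [-0.039, -3.141, -0.004]
wrist_force: [-0.5, 1.0, 0.1]
gripper_width: 0.0002
```

Call:
apply_moves(
  steps="-0.4 0 0 0 0 0",
)

```text
clock: 8.1
tcp_pos: [0.5464, 0.1327, 0.2878]
tcp_rot: [-0.039, -3.14, -0.003]
wrist_force: [-5.5, 1.3, 3.3]
gripper_width: -0.0001
```

Fx of −5.5 N shows the shield is on its stops. I'm backing away now, then going to the wedge.

Call:
apply_moves(
  steps="2 0 0 0 0 0; 10 0 0 0 0 0; 30 0 -5 0 0 0; 55 10 -10 0 0 0; 80 40 -10 0 0 0",
)

```text
clock: 8.6
tcp_pos: [0.4663, 0.1738, 0.2985]
tcp_rot: [-0.042, -3.141, -0.003]
wrist_force: [0.6, 1.3, -0.1]
gripper_width: 0.0
```

```bash
python3 plan.py w .4469 .3378 .27 .1666;python3 look.py 7
```

```text
t 8.6 tcp [0.4663 0.1738 0.2985] F [ 0.59  1.28 -0.14] w 0.0 q [ 0.28  0.3   1.78  0.    1.06 -1.26]
delta [ 23.9 163.4  28.8] [ 2.200e-03  1.000e-04 -1.936e-01] n 168.0
```

View pics/d7.png

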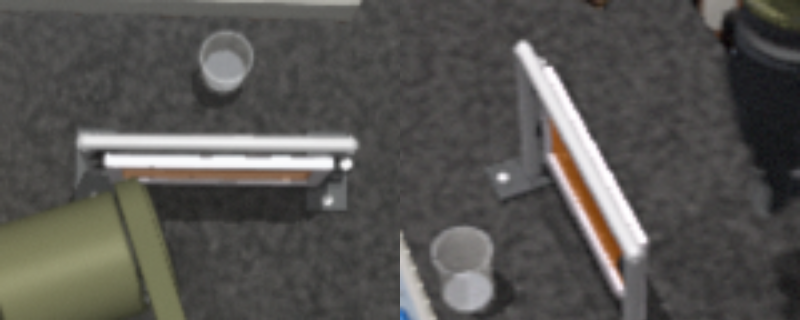

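The shield is shut: its rim runs parallel to the crossbar (top crop, 105–335 at row 160). Next, the wedge.

Call:
apply_moves(
  steps="5 40 5 0 0 -0.05; 10 80 10 0 0 -0.1; 18 120 20 0 0 -0.15; 24 163 28 0 0 -0.194; 24 163 28 0 0 -0.194",
  claw=0,
)

```text
clock: 9.2
tcp_pos: [0.4433, 0.3434, 0.2696]
tcp_rot: [0.277, -3.128, -0.004]
wrist_force: [1.3, -0.5, -0.0]
gripper_width: 0.0727
```

```bash
python3 plan.py w .4469 .3378 .188 .1666;python3 - <<'E'
from h import *
snap('scene','scene8');snap('top','top8')
b=cv2.imread('pics/scene8.png')[180:300,270:390]
cv2.imwrite('pics/d8.png',cv2.resize(b,None,fx=5,fy=5,interpolation=2))
E
```

```text
t 9.2 tcp [0.4433 0.3434 0.2696] F [ 1.28 -0.46 -0.01] w 0.0727 q [ 0.59  0.47  1.62  0.    1.05 -1.16]
delta [-2.7 -6.4 81.5] [ 0.0029 -0.0014  0.0103] n 82.0
```

View pics/d8.png

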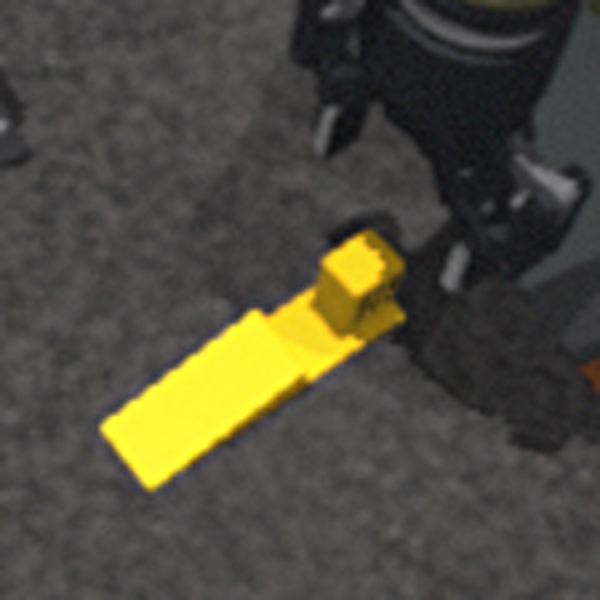

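The open jaws straddle the grip (about 360,270 in the crop). I'm descending.

Call:
apply_moves(
  steps="-2 -4 10 0.003 -0.001 0.01; -2.7 -6.4 25 0.003 -0.001 0.01; -2.7 -6.4 45 0.003 -0.001 0.01; -2.7 -6.4 65 0.003 -0.001 0.01; -2.7 -6.4 75 0.003 -0.001 0.01",
)

```text
clock: 9.8
tcp_pos: [0.4481, 0.3331, 0.1935]
tcp_rot: [0.252, -3.13, 0.003]
wrist_force: [0.2, 0.3, 0.2]
gripper_width: 0.0854
```

```bash
python3 plan.py w .4469 .3378 .188 .1666
```

```text
t 9.8 tcp [0.4481 0.3331 0.1935] F [0.15 0.26 0.24] w 0.0854 q [ 0.57  0.58  1.66 -0.    0.9  -1.16]
delta [0.4 4.8 5.5] [-0.0017 -0.002  -0.006 ] n 7.0
```

Call:
apply_moves(
  steps="0.4 2 2.5 0 -0.002 -0.003; 0.4 4 5.5 -0.001 -0.002 -0.006; 0.4 4.8 5.5 -0.001 -0.002 -0.006; 0.4 4.8 5.5 -0.001 -0.002 -0.006; 0.4 4.8 5.5 -0.001 -0.002 -0.006",
)

```text
clock: 10.3
tcp_pos: [0.447, 0.3379, 0.1885]
tcp_rot: [-0.261, 3.13, -0.0]
wrist_force: [0.0, 0.4, 0.2]
gripper_width: 0.0854
```

```bash
python3 plan.py w .4469 .3378 .188 .1666
```

```text
t 10.3 tcp [0.447  0.3379 0.1885] F [0.   0.39 0.24] w 0.0854 q [ 0.58  0.59  1.66 -0.    0.89 -1.15]
delta [ 0.1 -0.1  0.5] [-0.0003  0.0009  0.0001] n 1.0
```

Call:
apply_moves(
  steps="0 0 0 0 0 0; 0 0 0 0 0 0; 0 0 0 0 0 0; 0 0 0 0 0 0; 0 0 0 0 0 0",
  claw=1,
  newtons=40,
)

```text
clock: 10.8
tcp_pos: [0.447, 0.3379, 0.1886]
tcp_rot: [-0.262, 3.13, -0.0]
wrist_force: [0.9, 0.1, 2.6]
gripper_width: 0.0238
```

Call:
apply_moves(
  steps="0 0 0 0 0 0; 0 0 0 0 0 0; 0 0 0 0 0 0",
)

```text
clock: 11.1
tcp_pos: [0.447, 0.3379, 0.1886]
tcp_rot: [-0.261, 3.13, -0.0]
wrist_force: [-0.4, -0.6, 0.8]
gripper_width: 0.0236
```

```bash
python3 plan.py w .4469 .3378 .188 .1666;python3 - <<'E'
from h import *
snap('scene','scene9');snap('top','top9')
b=cv2.imread('pics/scene9.png')[180:300,270:390]
cv2.imwrite('pics/d9.png',cv2.resize(b,None,fx=5,fy=5,interpolation=2))
E
```

```text
t 11.1 tcp [0.447  0.3379 0.1886] F [-0.41 -0.64  0.77] w 0.0236 q [ 0.58  0.59  1.66 -0.    0.89 -1.15]
delta [ 0.2 -0.1  0.6] [-0.0003  0.001   0.0001] n 1.0
```

View pics/d9.png

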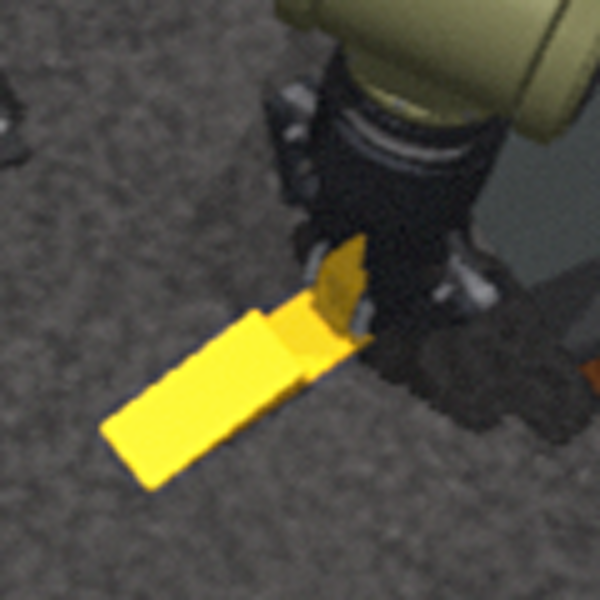

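Call:
apply_moves(
  steps="0 0 -8 0 0 0; 0 0 -18 0 0 0; 0 0 -30 0 0 0; 0 0 -30 0 0 0",
)

```text
clock: 11.6
tcp_pos: [0.4474, 0.3382, 0.2209]
tcp_rot: [-0.261, 3.127, 0.002]
wrist_force: [1.1, -0.3, -0.4]
gripper_width: 0.0234
```

```bash
python3 plan.py g -.17 .03 .2186
```

```text
t 11.6 tcp [0.4474 0.3382 0.2209] F [ 1.06 -0.31 -0.36] w 0.0234 q [ 0.58  0.54  1.65 -0.    0.95 -1.15]
delta [  90.6 -209.8    1.7] [0.0015 0.004  0.1933] n 229.0
```

Call:
apply_moves(
  steps="25 -25 0 0 0 0.04; 50 -50 0 0 0 0.08; 75 -80 0 0 0.002 0.12; 88 -115 1 0 0.004 0.16; 90.6 -150 1.7 0.001 0.004 0.193",
)

```text
clock: 12.1
tcp_pos: [0.3816, 0.1741, 0.2188]
tcp_rot: [-0.042, -3.141, -0.001]
wrist_force: [2.3, 1.1, -0.3]
gripper_width: 0.0236
```

```bash
python3 plan.py g -.17 .03 .2186
```

```text
t 12.1 tcp [0.3816 0.1741 0.2188] F [ 2.26  1.1  -0.31] w 0.0236 q [ 0.34  0.29  2.04  0.    0.81 -1.2 ]
delta [-12.8 -57.5   0.2] [ 0.0004 -0.0003 -0.0001] n 59.0
```

Call:
apply_moves(
  steps="-5 -28 0 0 0 0; -10 -50 0 0 0 0; -12.8 -57.5 0 0 0 0; -12.8 -57.5 0 0 0 0; -12.8 -57.5 0 0 0 0",
)

```text
clock: 12.6
tcp_pos: [0.3929, 0.1168, 0.2188]
tcp_rot: [-0.042, -3.141, -0.001]
wrist_force: [0.5, -0.6, -1.5]
gripper_width: 0.0236
```

```bash
python3 plan.py g -.17 .03 .1886; python3 - <<'E'
from h import *
snap('scene','scene10');snap('top','top10')
b=cv2.imread('pics/scene10.png')[100:250,190:340]
cv2.imwrite('pics/d10.png',cv2.resize(b,None,fx=4,fy=4,interpolation=2))
b=cv2.imread('pics/top10.png')[120:260,190:350]
cv2.imwrite('pics/e10.png',cv2.resize(b,None,fx=4,fy=4,interpolation=2))
E
```

```text
t 12.6 tcp [0.3929 0.1168 0.2188] F [ 0.54 -0.62 -1.49] w 0.0236 q [ 0.2   0.27  2.06  0.    0.81 -1.35]
delta [ 0.  -0.6 30.2] [ 0.0006 -0.0003 -0.0001] n 30.0
```

View pics/d10.png

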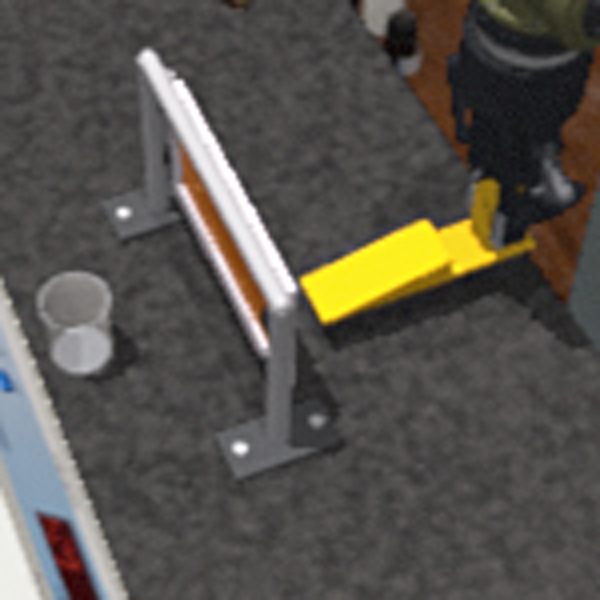

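View pics/e10.png

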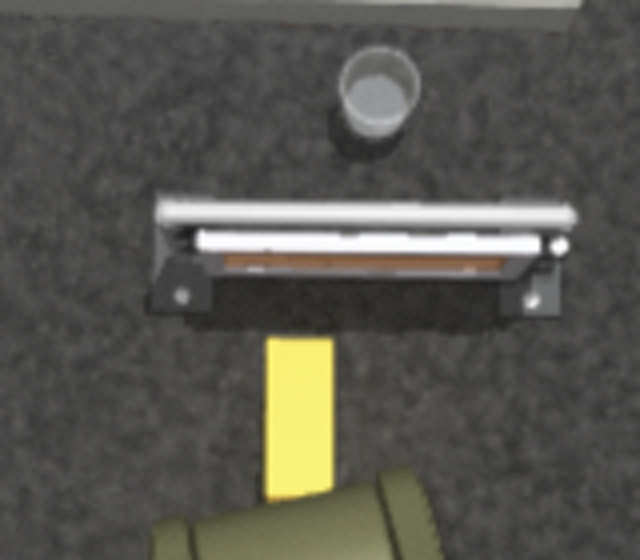

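Wedge is square to the gate with its nose ahead of the strip (nose edge 266–333, row 338). I'm shifting it 15 mm forward and lowering it.

Call:
apply_moves(
  steps="-8 0 8 0 0 0; -15 0 18 0 0 0; -15 0 25 0 0 0; -15 0 28 0 0 0; -15 0 29 0 0 0",
)

```text
clock: 13.2
tcp_pos: [0.4074, 0.1169, 0.1894]
tcp_rot: [-0.04, -3.14, -0.0]
wrist_force: [-0.5, 0.2, -0.3]
gripper_width: 0.0236
```

```bash
python3 plan.py g -.155 .03 .1886
```

```text
t 13.2 tcp [0.4074 0.1169 0.1894] F [-0.53  0.18 -0.32] w 0.0236 q [ 0.19  0.36  2.04  0.    0.74 -1.35]
delta [-0.5 -1.1  0.8] [ 0.0003 -0.0012  0.0014] n 1.0
```

Call:
apply_moves(
  steps="0 0 0.5 0 -0.001 0; 0 0 0.8 0 -0.001 0; 0 0 0.8 0 -0.001 0",
)

```text
clock: 13.5
tcp_pos: [0.4073, 0.1169, 0.1888]
tcp_rot: [0.039, 3.141, 0.001]
wrist_force: [-0.1, -0.3, -0.2]
gripper_width: 0.0237
```

Call:
apply_moves(
  steps="0 0 0 0 0 0; 0 0 0 0 0 0; 0 0 0 0 0 0",
  claw=0.5,
)

```text
clock: 13.8
tcp_pos: [0.4074, 0.1169, 0.189]
tcp_rot: [0.04, 3.141, 0.001]
wrist_force: [0.5, 0.6, -0.1]
gripper_width: 0.0426
```

```bash
python3 plan.py g -.155 .03 .1886
```

```text
t 13.8 tcp [0.4074 0.1169 0.189 ] F [ 0.53  0.65 -0.11] w 0.0426 q [ 0.19  0.36  2.04  0.    0.74 -1.35]
delta [-0.5 -1.1  0.4] [0.0005 0.0005 0.0013] n 1.0
```

Call:
apply_moves(
  steps="0 0 0 0 0 0; 0 0 0 0 0 0; 0 0 0 0 0 0; 0 0 0 0 0 0; 0 0 0 0 0 0",
  claw=1,
  newtons=40,
)

```text
clock: 14.3
tcp_pos: [0.4075, 0.117, 0.1891]
tcp_rot: [0.04, 3.141, 0.001]
wrist_force: [0.1, -0.0, 5.6]
gripper_width: 0.0237
```

```bash
python3 plan.py g -.155 .03 .1886; python3 - <<'E'
from h import *
snap('scene','scene11');snap('top','top11')
b=cv2.imread('pics/scene11.png')[100:250,190:340]
cv2.imwrite('pics/d11.png',cv2.resize(b,None,fx=4,fy=4,interpolation=2))
b=cv2.imread('pics/top11.png')[120:260,190:350]
cv2.imwrite('pics/e11.png',cv2.resize(b,None,fx=4,fy=4,interpolation=2))
E
```

```text
t 14.3 tcp [0.4075 0.117  0.1891] F [ 0.07 -0.05  5.57] w 0.0237 q [ 0.19  0.36  2.04  0.    0.74 -1.35]
delta [-0.4 -1.1  0.5] [0.0006 0.0008 0.0014] n 1.0
```

View pics/d11.png

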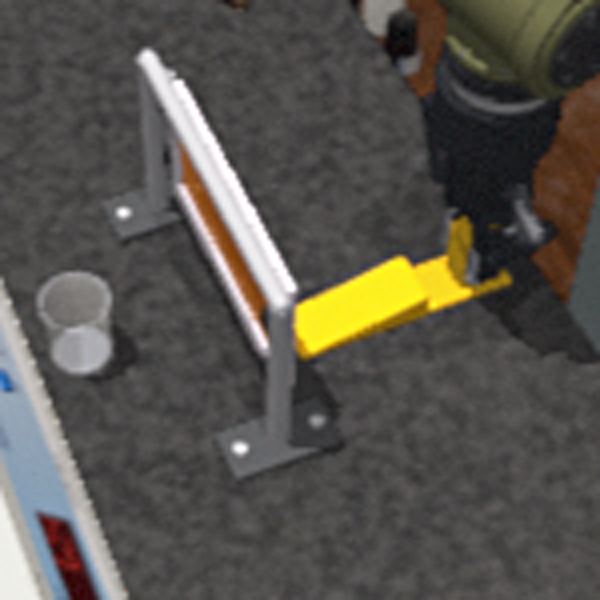

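View pics/e11.png

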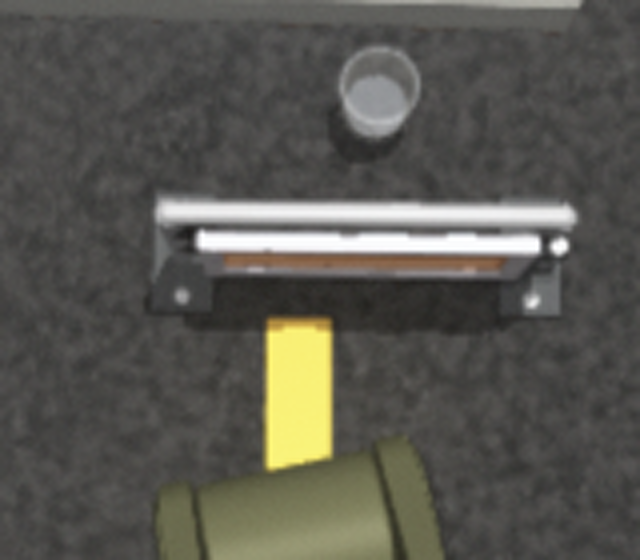

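Call:
apply_moves(
  steps="0 0 -0.3 0 0 0; 0 0 -0.3 0 0 0; 0 0 -0.3 0 0 0",
)

```text
clock: 14.7
tcp_pos: [0.4074, 0.1169, 0.1892]
tcp_rot: [0.04, 3.141, 0.001]
wrist_force: [0.0, 0.7, -1.4]
gripper_width: 0.0235
```

Call:
apply_moves(
  steps="-4 0 0.1 0 0 0; -8 0 0.1 0 0 0; -12 0 0.1 0 0 0; -16 0 0.1 0 0 0; -16 0 0.1 0 0 0",
)

```text
clock: 15.2
tcp_pos: [0.4239, 0.1165, 0.1891]
tcp_rot: [0.04, 3.141, 0.001]
wrist_force: [0.8, -0.7, 1.5]
gripper_width: 0.0237
```

```bash
python3 plan.py g -.139 .03 .1886
```

```text
t 15.2 tcp [0.4239 0.1165 0.1891] F [ 0.79 -0.65  1.52] w 0.0237 q [ 0.18  0.39  2.    0.    0.76 -1.36]
delta [-0.  -1.1  0.5] [0.0005 0.0007 0.0012] n 1.0
```

Call:
apply_moves(
  steps="-3 0 0 0 0 0; -6 0 0 0 0 0; -9 0 0 0 0 0; -12 0 0 0 0 0; -14 0 0 0 0 0",
)

```text
clock: 15.7
tcp_pos: [0.4381, 0.1161, 0.1891]
tcp_rot: [0.04, 3.141, 0.001]
wrist_force: [-1.0, -0.3, 1.4]
gripper_width: 0.0237
```

Call:
apply_moves(
  steps="-1 0 0 0 0 0; -2 0 0 0 0 0; -3 0 0 0 0 0; -4 0 0 0 0 0",
)

```text
clock: 16.1
tcp_pos: [0.4422, 0.116, 0.1891]
tcp_rot: [0.04, 3.141, 0.001]
wrist_force: [-1.6, -0.9, 1.3]
gripper_width: 0.0237
```

Free sliding reads Fx of about −1 N. I'm continuing in small calls.

Call:
apply_moves(
  steps="-1 0 0 0 0 0; -2 0 0 0 0 0; -3 0 0 0 0 0",
)

```text
clock: 16.4
tcp_pos: [0.4452, 0.1159, 0.1892]
tcp_rot: [0.04, 3.141, 0.001]
wrist_force: [-1.5, -0.4, 1.6]
gripper_width: 0.0238
```

Call:
apply_moves(
  steps="-0.8 0 0 0 0 0; -1.6 0 0 0 0 0; -2.4 0 0 0 0 0",
)

```text
clock: 16.7
tcp_pos: [0.4477, 0.1159, 0.1891]
tcp_rot: [0.04, 3.141, 0.001]
wrist_force: [-0.9, 0.4, 1.1]
gripper_width: 0.0236
```

Call:
apply_moves(
  steps="-0.8 0 0 0 0 0; -1.6 0 0 0 0 0; -2.4 0 0 0 0 0",
)

```text
clock: 17.0
tcp_pos: [0.4502, 0.1158, 0.1891]
tcp_rot: [0.04, 3.141, 0.001]
wrist_force: [-1.3, -1.3, 1.1]
gripper_width: 0.0237
```

```bash
python3 plan.py g -.139 .03 .1886
```

```text
t 17.0 tcp [0.4502 0.1158 0.1891] F [-1.29 -1.28  1.05] w 0.0237 q [ 0.17  0.43  1.93  0.    0.78 -1.37]
delta [26.3 -1.1  0.5] [0.0005 0.0007 0.0012] n 26.0
```

Call:
apply_moves(
  steps="-0.8 0 0 0 0 0; -1.6 0 0 0 0 0; -2.4 0 0 0 0 0",
)

```text
clock: 17.3
tcp_pos: [0.4526, 0.1158, 0.1892]
tcp_rot: [0.04, 3.141, 0.001]
wrist_force: [-1.1, -0.3, 1.8]
gripper_width: 0.0234
```

Call:
apply_moves(
  steps="-0.8 0 0 0 0 0; -1.6 0 0 0 0 0; -2.4 0 0 0 0 0",
)

```text
clock: 17.6
tcp_pos: [0.4551, 0.1157, 0.1892]
tcp_rot: [0.04, 3.141, 0.001]
wrist_force: [-0.9, -0.1, 2.0]
gripper_width: 0.0234
```

Call:
apply_moves(
  steps="-0.8 0 0 0 0 0; -1.6 0 0 0 0 0; -2.4 0 0 0 0 0",
)

```text
clock: 17.9
tcp_pos: [0.4576, 0.1156, 0.1892]
tcp_rot: [0.04, 3.141, 0.001]
wrist_force: [-2.2, -0.2, 1.8]
gripper_width: 0.0238
```

Call:
apply_moves(
  steps="-0.6 0 0 0 0 0; -1.2 0 0 0 0 0",
)

```text
clock: 18.1
tcp_pos: [0.4588, 0.1156, 0.1892]
tcp_rot: [0.04, 3.141, 0.001]
wrist_force: [-1.0, 0.1, 2.0]
gripper_width: 0.0234
```

Call:
apply_moves(
  steps="-0.8 0 0 0 0 0; -1.6 0 0 0 0 0; -2.4 0 0 0 0 0",
)

```text
clock: 18.4
tcp_pos: [0.4613, 0.1156, 0.1892]
tcp_rot: [0.04, 3.141, 0.001]
wrist_force: [-1.5, 0.3, 2.5]
gripper_width: 0.023
```

Call:
apply_moves(
  steps="-0.8 0 0 0 0 0; -1.6 0 0 0 0 0; -2.4 0 0 0 0 0",
)

```text
clock: 18.7
tcp_pos: [0.4638, 0.1155, 0.1892]
tcp_rot: [0.04, 3.141, 0.001]
wrist_force: [-1.3, 0.2, 2.1]
gripper_width: 0.0235
```

Call:
apply_moves(
  steps="-0.8 0 0 0 0 0; -1.6 0 0 0 0 0; -2.4 0 0 0 0 0",
)

```text
clock: 19.0
tcp_pos: [0.4662, 0.1154, 0.1891]
tcp_rot: [0.04, 3.141, 0.001]
wrist_force: [-1.5, 0.5, 2.3]
gripper_width: 0.0232
```

Call:
apply_moves(
  steps="-0.8 0 0 0 0 0; -1.6 0 0 0 0 0; -2.4 0 0 0 0 0",
)

```text
clock: 19.3
tcp_pos: [0.4687, 0.1154, 0.1891]
tcp_rot: [0.04, 3.141, 0.001]
wrist_force: [-0.6, -0.4, 1.1]
gripper_width: 0.0234
```

Call:
apply_moves(
  steps="-0.8 0 0 0 0 0; -1.6 0 0 0 0 0; -2.4 0 0 0 0 0",
)

```text
clock: 19.6
tcp_pos: [0.471, 0.1153, 0.1892]
tcp_rot: [0.04, 3.141, 0.001]
wrist_force: [-4.9, 0.6, 4.6]
gripper_width: 0.0239
```

Call:
apply_moves(
  steps="-0.5 0 0 0 0 0; -1 0 0 0 0 0; -1 0 0 0 0 0",
)

```text
clock: 19.9
tcp_pos: [0.4719, 0.1153, 0.1892]
tcp_rot: [-0.04, -3.141, -0.001]
wrist_force: [-6.3, 0.3, 5.5]
gripper_width: 0.0234
```

Call:
apply_moves(
  steps="-0.4 0 -0.05 0 0 0; -0.8 0 -0.1 0 0 0; -0.8 0 -0.1 0 0 0",
)

```text
clock: 20.2
tcp_pos: [0.4725, 0.1153, 0.1892]
tcp_rot: [-0.04, -3.14, -0.0]
wrist_force: [-5.3, 0.9, 4.8]
gripper_width: 0.0235
```

Call:
apply_moves(
  steps="-0.6 0 0 0 0 0; -1.2 0 0 0 0 0; -1.2 0 0 0 0 0",
)

```text
clock: 20.5
tcp_pos: [0.4734, 0.1153, 0.1892]
tcp_rot: [-0.04, -3.139, -0.0]
wrist_force: [-7.1, 0.4, 5.8]
gripper_width: 0.0234
```

Call:
apply_moves(
  steps="-0.6 0 0 0 0 0; -1.2 0 -0.05 0 0 0; -1.2 0 -0.05 0 0 0",
)

```text
clock: 20.8
tcp_pos: [0.4743, 0.1153, 0.1891]
tcp_rot: [-0.04, -3.137, -0.0]
wrist_force: [-8.8, 0.1, 7.9]
gripper_width: 0.0236
```

Call:
apply_moves(
  steps="-0.6 0 0 0 0 0; -1.2 0 -0.05 0 0 0; -1.2 0 -0.05 0 0 0",
)

```text
clock: 21.1
tcp_pos: [0.4751, 0.1153, 0.1891]
tcp_rot: [-0.04, -3.135, 0.0]
wrist_force: [-9.5, -0.6, 8.2]
gripper_width: 0.0238
```

```bash
python3 plan.py g -.08 .03 .1886; python3 - <<'E'
from h import *
print(telemetry.state()['ft_torque'])
snap('scene','scene12');snap('top','top12')
b=cv2.imread('pics/scene12.png')[100:250,190:340]
cv2.imwrite('pics/d12.png',cv2.resize(b,None,fx=4,fy=4,interpolation=2))
b=cv2.imread('pics/top12.png')[120:260,190:350]
cv2.imwrite('pics/e12.png',cv2.resize(b,None,fx=4,fy=4,interpolation=2))
E
```

```text
t 21.1 tcp [0.4751 0.1153 0.1891] F [-9.46 -0.57  8.18] w 0.0238 q [ 0.16  0.47  1.86  0.    0.81 -1.38]
delta [-7.8 -1.3  0.5] [-0.0002 -0.0059  0.0014] n 8.0
[ 0.00866901  1.02434449 -0.05490733]
```

View pics/d12.png

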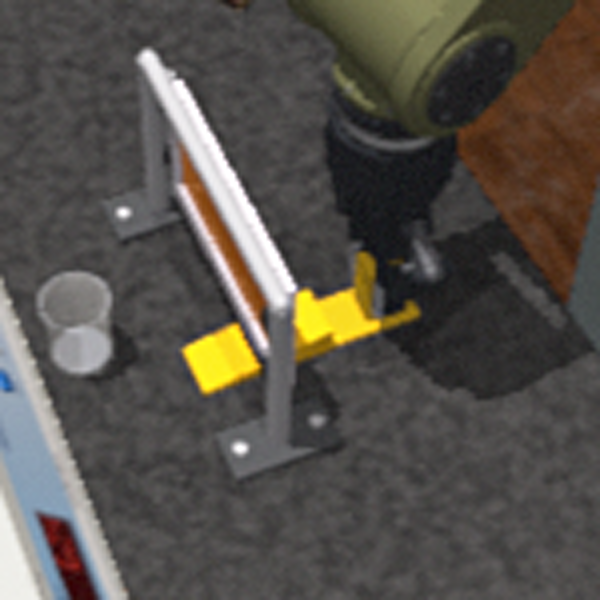

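View pics/e12.png

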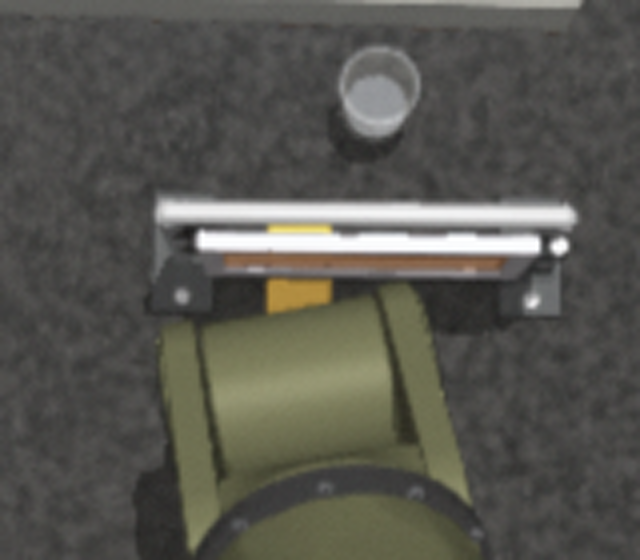

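The nose is about 42 mm through and the beaker is untouched. The tool has tilted 6 mrad under load, so I'm releasing to let the wedge settle flat. Then I'll regrip square and finish by feel.

Call:
apply_moves(
  steps="0 0 0 0 0 0; 0 0 0 0 0 0; 0 0 0 0 0 0",
  claw=0.5,
)

```text
clock: 21.5
tcp_pos: [0.4752, 0.1153, 0.1891]
tcp_rot: [-0.039, -3.136, 0.0]
wrist_force: [-0.3, 0.1, 0.2]
gripper_width: 0.0425
```

```bash
python3 plan.py g -.08 .03 .1892; python3 - <<'E'
from h import *
snap('scene','scene13')
a,b=[cv2.imread(f'pics/scene{k}.png')[150:210,225:300] for k in(12,13)]
cv2.imwrite('pics/d13.png',np.vstack([cv2.resize(x,None,fx=5,fy=5,interpolation=2) for x in (a,b)]))
E
```

```text
t 21.5 tcp [0.4752 0.1153 0.1891] F [-0.28  0.1   0.17] w 0.0425 q [ 0.16  0.47  1.86  0.    0.81 -1.38]
delta [-7.7 -1.3 -0.1] [-0.0001 -0.0054  0.0014] n 8.0
```

View pics/d13.png

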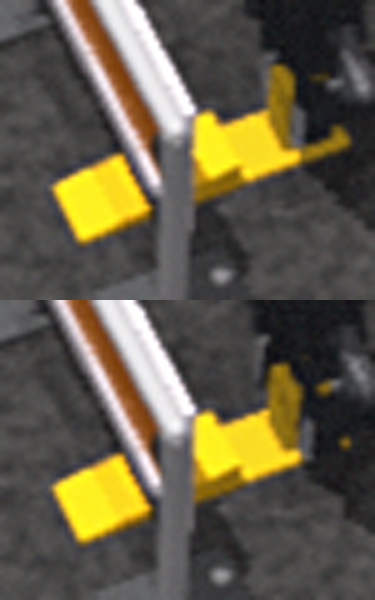

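Call:
apply_moves(
  steps="0.8 0 -0.3 0 -0.005 0; 0.8 0 -0.3 0 -0.0054 0; 0.8 0 -0.3 0 -0.0054 0",
)

```text
clock: 21.85
tcp_pos: [0.4744, 0.1153, 0.1894]
tcp_rot: [0.04, 3.141, -0.0]
wrist_force: [0.1, -0.2, 0.2]
gripper_width: 0.043
```

Call:
apply_moves(
  steps="0 0 0 0 0 0; 0 0 0 0 0 0; 0 0 0 0 0 0; 0 0 0 0 0 0; 0 0 0 0 0 0",
  claw=1,
  newtons=40,
)

```text
clock: 22.35
tcp_pos: [0.4744, 0.1153, 0.1895]
tcp_rot: [0.039, 3.141, -0.0]
wrist_force: [-1.6, 0.3, 3.9]
gripper_width: 0.0235
```

Call:
apply_moves(
  steps="0 0 -0.15 0 0 0; 0 0 -0.15 0 0 0; 0 0 -0.15 0 0 0",
)

```text
clock: 22.65
tcp_pos: [0.4743, 0.1153, 0.1895]
tcp_rot: [-0.04, -3.141, 0.0]
wrist_force: [0.0, -0.5, -0.5]
gripper_width: 0.0235
```

```bash
python3 plan.py g -.08 .03 .1892
```

```text
t 22.65 tcp [0.4743 0.1153 0.1895] F [ 0.   -0.48 -0.51] w 0.0235 q [ 0.16  0.47  1.87 -0.    0.81 -1.38]
delta [-8.5 -1.3  0.3] [-0.0001 -0.0003  0.0014] n 9.0
```

Call:
apply_moves(
  steps="-0.3 0 0 0 0 0; -0.6 0 0 0 0 0; -0.6 0 0 0 0 0",
)

```text
clock: 22.95
tcp_pos: [0.4746, 0.1154, 0.1895]
tcp_rot: [-0.039, -3.14, 0.0]
wrist_force: [-5.6, -0.7, 6.2]
gripper_width: 0.0233
```

Call:
apply_moves(
  steps="-0.3 0 -0.1 0 -0.001 0; -0.6 0 -0.2 0 -0.001 0; -0.6 0 -0.2 0 -0.001 0",
)

```text
clock: 23.25
tcp_pos: [0.4748, 0.1154, 0.1895]
tcp_rot: [-0.039, -3.139, 0.001]
wrist_force: [-6.6, 0.8, 4.0]
gripper_width: 0.0236
```

Call:
apply_moves(
  steps="-0.4 0 -0.1 0 -0.002 0; -0.8 0 -0.2 0 -0.003 0; -0.8 0 -0.2 0 -0.003 0",
)

```text
clock: 23.55
tcp_pos: [0.4751, 0.1154, 0.1895]
tcp_rot: [-0.039, -3.139, 0.001]
wrist_force: [-9.5, 0.1, 6.2]
gripper_width: 0.0233
```

Call:
apply_moves(
  steps="-0.4 0 -0.1 0 -0.002 0; -0.8 0 -0.25 0 -0.003 0; -0.8 0 -0.25 0 -0.003 0",
)

```text
clock: 23.85
tcp_pos: [0.4753, 0.1154, 0.1895]
tcp_rot: [-0.039, -3.14, 0.002]
wrist_force: [-9.0, 0.1, 5.6]
gripper_width: 0.0235
```

Call:
apply_moves(
  steps="-0.5 0 -0.1 0 -0.002 0; -1 0 -0.25 0 -0.003 0; -1 0 -0.25 0 -0.003 0",
)

```text
clock: 24.15
tcp_pos: [0.4757, 0.1154, 0.1895]
tcp_rot: [-0.039, -3.14, 0.002]
wrist_force: [-10.4, 0.4, 6.4]
gripper_width: 0.0234
```

Call:
apply_moves(
  steps="-0.5 0 -0.1 0 -0.002 0; -1 0 -0.3 0 -0.003 0; -1 0 -0.3 0 -0.003 0",
)

```text
clock: 24.45
tcp_pos: [0.476, 0.1154, 0.1895]
tcp_rot: [-0.039, -3.14, 0.002]
wrist_force: [-11.0, -0.4, 6.1]
gripper_width: 0.0232
```

11 N reached. I'm letting go and withdrawing straight up.

Call:
apply_moves(
  steps="0 0 0 0 0 0; 0 0 0 0 0 0; 0 0 0 0 0 0; 0 0 0 0 0 0; 0 0 0 0 0 0",
  claw=0.5,
)

```text
clock: 24.95
tcp_pos: [0.4761, 0.1154, 0.1896]
tcp_rot: [-0.039, -3.14, 0.002]
wrist_force: [-0.3, 0.7, -0.4]
gripper_width: 0.0428
```

Call:
apply_moves(
  steps="0 0 -5 0 0 0; 0 0 -15 0 0 0; 0 0 -30 0 0 0; 0 0 -50 0 0 0; 0 0 -70 0 0 0",
)

```text
clock: 25.45
tcp_pos: [0.4761, 0.1155, 0.2611]
tcp_rot: [-0.039, -3.141, 0.002]
wrist_force: [0.4, -0.2, 0.5]
gripper_width: 0.0427
```

Call:
apply_moves(
  steps="15 0 -20 0 0 0; 45 0 -40 0 0 0; 80 0 -60 0 0 0; 110 0 -60 0 0 0; 110 0 -60 0 0 0",
)

```text
clock: 25.95
tcp_pos: [0.3637, 0.1184, 0.3223]
tcp_rot: [0.038, 3.141, -0.002]
wrist_force: [-0.7, 0.8, -0.1]
gripper_width: 0.043
```

```bash
python3 plan.py g -.16 .03 .1892; python3 - <<'E'
from h import *
snap('scene','scene14');snap('top','top14')
b=cv2.imread('pics/scene14.png')[120:220,190:310]
cv2.imwrite('pics/d14.png',cv2.resize(b,None,fx=6,fy=6,interpolation=2))
b=cv2.imread('pics/top14.png')[120:240,200:340]
cv2.imwrite('pics/e14.png',cv2.resize(b,None,fx=5,fy=5,interpolation=2))
E
```

```text
t 25.95 tcp [0.3637 0.1184 0.3223] F [-0.67  0.83 -0.15] w 0.043 q [ 0.22  0.02  2.05 -0.    1.07 -1.33]
delta [-39.1  -1.3 133.1] [-0.0011  0.0008  0.0025] n 139.0
```

View pics/d14.png

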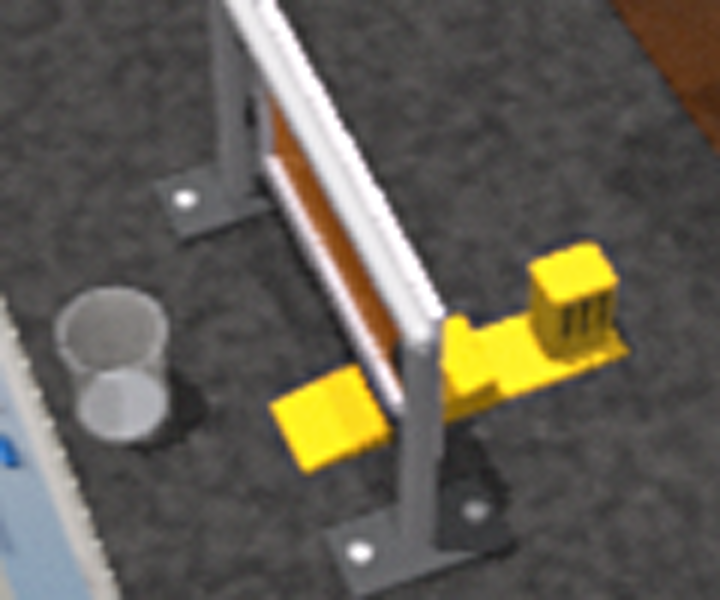

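View pics/e14.png

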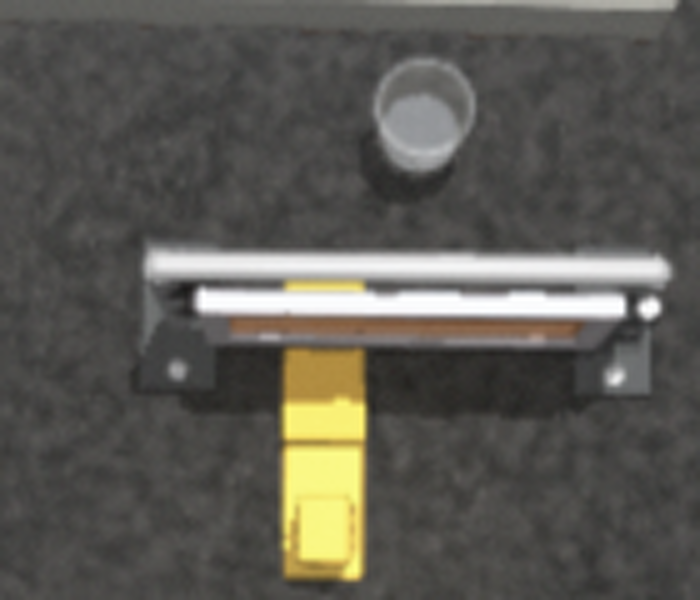

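The wedge lies flat and square through the shut shield, and the gripper is clear. The beaker is where it was. Handing in.

```bash
python3 - <<'E'
from fit import *
p=[back('scene',unc([q],6,(190,120))[0],.003) for q in((270,405),(307,472))]; m=np.mean(p,0);print('nose',m,'local x~',(m[0]-.562)*np.cos(.0266)-(m[1]-.0817)*np.sin(.0266))
a,b=[cv2.imread(f'pics/top{k}.png')[125:165,265:305].astype(int) for k in(0,14)];print('beaker diff',abs(a-b).mean())
print(env.job_done())
E
```

```text
nose [0.60482041 0.11293472 0.003     ] local x~ 0.04197451153731204
beaker diff 1.380625
the job is handed in; nothing more can be done
None
```

I swung the shield shut, pushed the wedge under its strip until it resisted with 11 N, let go, withdrew the gripper and handed the job in. No verdict was reported.

**Last checks:**
- **Shield:** it looked shut in both camera views. I had pressed it onto its stops until the wrist read 5.5 N.
- **Wedge:** it lies flat and still, with its nose about 42 mm past the strip. The beaker's patch of the top image was practically unchanged, and the robot touches nothing.

**What disagreed or stayed uncertain:**
- **First shut attempt:** it used a lower contact height, and the gripper caught the shield, with a wrist reading of up to about 13 N. I saw readings only at the end of each call, so I can't rule out a brief higher peak. I backed off and pushed again with the fingertips on the upper rim.
- **Push force:** the 11 N includes roughly 2 N of extra friction, because the tool was also pressing the wedge down with about 6 N. I released and regripped once along the way to correct a small tool tilt.
- **Load on the strip:** I had no direct reading. My estimates are about 8 to 11 N, above the 5 N needed and below the 17 N limit. At the top of the given friction range, the force alone would put it right at about 5 N.

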